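# Nip a power resistor on its heat sink with a ball-knob swing clamp

### The job

Clamp the cream resistor on to the blue heat sink: swing the clamp arm in over it until it is against its stop, then screw the red ball knob down (clockwise seen from above) by feel until the foot nips the resistor snugly, about 50 newtons, and never so hard that the ceramic cracks. Leave it clamped with the arm still at its stop and the resistor unshifted, let go of the knob, and leave the coin mech and the two button caps where they are.

Things in the scene. Friction and masses are not known exactly. Their poses are not given: they have to be found in the camera images.
- ball (a point): Centre of the polished red ball knob, 40 mm in diameter, on top of the clamp's upright spindle, 146 to 148 mm above the bench at the start. Slippery (friction about 0.35): gripped above or below its widest part it slips off, so take it across the middle, pads level with this point, with 40 N or more. Fingertips may reach 40 mm below this point, later 32 mm, before they meet the arm's nut.
- knob (a joint): Angle of the ball knob, rad (0 to 0.8 at the start). It grows clockwise seen from above, which screws it down: ball, spindle and foot sink 16 mm a turn (2.55 mm a radian). Free, it resists with 0.22 N m either way and stays where left. Once the foot bears, each newton of nip adds 0.00255 N m to that (50 N: 0.13 N m); the nip grows about 90 N a radian. In all 1.2 to 4.8 rad of turning.
- pivot (a point): Point on the vertical axis about which the clamp arm swings, 148 mm above the bench (about the ball's height; the steel post and the arm's hub end lower, at 103 mm). The ball's axis lies 105 mm from this axis.
- swing_arm (a joint): Angle of the grey clamp arm about its post, rad: 0 fully out, growing as it swings in (clockwise seen from above), 1.05 against its stop pin with the foot over the heat sink's middle. Starts at 0 to 0.35. Stiff (0.2 N m, 2 N at the ball), stays where left. 22 mm wide, 80 to 98 mm above the bench; brass nut on it up to 103 mm. Tightening pushes it on to its stop.
- spindle: Upright 8 mm steel spindle with all it carries: ball knob on top, rubber foot 15 mm across at its lower end. Origin on its axis, 148 mm below the ball's centre. The foot's underside is 90.5 mm below the ball's centre, give or take 3.5 mm that no pose shows; it clears the resistor by 2 to 11 mm at the start, so its touch must be felt (or seen) while turning.
- fixture: Fixed aluminium base plate of the clamp, 150 x 215 x 12 mm (x -65 to 85, y -72 to 142). Origin on the bench surface under the middle of the nest, which the foot stands over when the arm is at its stop. Its y axis points to the post (105 mm off), its x axis to the side on which the arm is swung out. Stop pin at x -18, y 72 mm, 96 mm high.
- heat_sink: Blue anodised aluminium heat sink, 80 (its x) x 60 (y) x 25 mm, fins down, loose between low steel strips on the base plate. Origin: centre of its underside, 12 mm above the bench. Stays where it is.
- resistor: Cream ceramic power resistor, bar 50 (its x) x 13 x 13 mm with a wire at each end, 25 g, lying loose on the heat sink's flat top; its top is 50 mm above the bench. Origin: centre of its underside. Brittle: it cracks at 110 N from the foot; a good nip is 50 N (30 to 80 N will do). Must not be shifted by more than 4 mm.
- coin_mech: Matte black coin mech lying on the bench to the post's side of the clamp, 105 x 80 x 34 mm with a face plate 44 mm high on its -x end. Origin: centre of its underside. Leave alone.
- button_cap_a: Yellow plastic pushbutton cap on the bench, 33 mm across, 16.5 mm high, to the side of the clamp away from the post. Origin: centre of its underside. Leave alone.
- button_cap_b: The other yellow pushbutton cap, the same. Leave alone.
Things that resemble listed ones, but are neither listed nor needed, are in the scene too. Several things have the shape of the resistor; the one meant has the colours described above. Of the things that look like the heat_sink, the smaller one is meant.

How it is judged:
On the way, in this order (a step that is already met when the one before it is completed fails the run):
1. the clamp arm is swung in against its stop (value of joint swing_arm above 1 rad), for 0.2 s.
2. the foot nips the resistor (contact force between spindle and resistor above 30 N), for 0.3 s.
At the end, for the whole second after the job is handed in: The arm is within 0.05 rad of its stop (swing_arm above 1.0 rad), the foot presses on the resistor with 30 to 80 N and stays so by itself, and the resistor still lies on the heat sink's flat, within 4 mm of where it was (value of joint swing_arm above 1 rad and contact force between spindle and resistor between 30 and 80 N and z of resistor in the frame of heat_sink above 0.0225 m); the robot touches nothing.
It fails at once if the ceramic is cracked (over 110 N between foot and resistor) (contact force between spindle and resistor above 110 N).
It fails at once if the resistor is shifted more than 4 mm (distance of resistor from where it was at the start of the episode above 0.004 m).
It fails at once if the coin mech is moved more than 15 mm (distance of coin_mech from where it was at the start of the episode above 0.015 m).
It fails at once if a button cap is moved more than 15 mm (distance of any of button_cap_a, button_cap_b from where it was at the start of the episode above 0.015 m).
It also fails if it takes over 72 s, if anything falls off the work surface, if the arm or the gripper's body presses on something with over 40 N, if the wrist force passes 120 N, or if a joint passes its speed limit or range.

### The arm

A 7-joint arm with a two-finger parallel gripper is mounted at the origin on the work surface. World frame = base frame: x ahead of the robot, y to its left, z up, the work surface at z = 0. Lengths are in m, angles in rad, forces in N, time in s.
With the tool pointing down it reaches from about 0.425 to 0.875 m from the base axis. Payload 4.7 kg.
Tool frame: the origin (TCP) lies at the centre of the arm's flange, where the gripper is bolted on; the fingertips stand 182 mm ahead of it and the grasp point (between the pads) lies 164 mm ahead of it; x points along the fingers, y is the direction in which the jaws open and shut, and the axes are right-handed (so a half turn about x gives the same grasp; the last joint's range is limited). The gripper opens to 87 mm and grips with 3 to 60 N. Pads are 19 mm wide; open, the fingers measure 117 mm over their backs; the gripper's body (75 mm by 190 mm) begins 51 mm behind the grasp point.
Start: joints at [-1.209, 0.321, -0.07, 1.45, 0.023, 1.371, -0.057], TCP at [0.222, 0.611, 0.405] pointing down, gripper open.
Joint ranges: [-2.86, 2.86], [-0.3, 2.09], [-1.38, 1.24], [0.06, 2.45], [-1.56, 4.7], [0.09, 2.05], [-2.69, 2.69]. Speed limits (rad/s): [2.57, 2.57, 3.14, 3.14, 3.14, 3.14, 3.14].

### API

Orientations are given as a rotation vector (axis times angle).
In Python, from bench import ctrl gives the robot as it stands.
- The arm moves only by the shell command python3 -m crank 'ROWS' [FORCE]. ROWS is JSON, one flat list of numbers, 7 for each row, row after row: the shift along the tool's x, y, z in mm, then the turn, a rotation vector about the tool's x, y, z in rad, then the finger opening in mm, from 0 to 87. A call has exactly 5 rows; each row shifts and turns the commanded pose from where the row before left it, along the tool's axes as they then stand; what a row does not reach is not made up. A row lasts 1/8 s, in which the tool goes at most 62.5 mm and 10.7 degrees, less where a joint would pass 70% of its speed; a pose out of reach is approached as far as the arm can. A call with a gripper value outside its range is refused whole. The fingers move at their own pace and stop on an object; FORCE is the grip in N (left out, the last holds). Time passes only in rows, so rows that do not move let the fingers close, or fill a call up. It gives the time, the measured TCP pose, the force and the opening at its end, in the units of the state.
- ctrl.get_state(): the state, without advancing time (a new reading comes with each control period).
- ctrl.get_image(name): name is "scene" or "top" or "wrist"; returns the picture (420x560x3 uint8, red, green, blue); there is no depth.
- ctrl.camera_params(name): a dict with "K" (3x3 intrinsics, pixels), "k1" (the pictures are not rectified: a ray, as slopes to the right and down, at radius r is drawn at 1 + k1 r^2 times it, then the intrinsics apply), "world_to_cam" (4x4, takes a point from world to camera coordinates); the wrist camera has in their place "hand_eye" (4x4, takes a point from camera to tool coordinates, whose origin is the TCP and whose axes are the tool frame's). Camera axes: x right, y down, z forward; pixel columns grow to the right and rows downward; lengths in m; the calibration is good to about 2 mm. A picture is of the moment at which its call begins: read the wrist's pose just before it. camera_params takes no time and is no camera call.
- ctrl.close_job(): hands the job in, once; it reports no verdict.
Trained networks look in the newest picture that a camera, given by its name, has taken for a name from the list of things; names that differ only in an ending like _2 or _b are one class to them, and where a whole thing is asked for, a point or a joint stands for the part that bears it (a point fixed in the world has none). Each returns a list of dicts, best first, with "confidence" (0 to 1); they miss things now and then, are a little off and sometimes report something else, mostly with a low value. They report only what shows in the picture. A call takes as long as a camera call. They do not tell look-alikes from the thing itself.
- ctrl.regions_of(camera, target): "region" (420x560 bool, what is visible of it) and "at" ([column, row] in pixels, amid what is visible of it).
- ctrl.mark_of(camera, target): "at" ([column, row] in pixels: a listed point, or the origin of a listed thing).
The state is a dict: "time": time; "joint_positions": joint angles; "qd": joint speeds; "joint_torque": joint torques, N m; "position": TCP position; "tool_rot": TCP orientation; "ft_force": force on the tool from outside, world axes, zero at the start; "torque": the same for the moment, N m; "grip_width": opening from 0.0 (shut) to 1.0 (fully open).
Only numpy, scipy, OpenCV 4.12 (cv2) and the standard library are available. Lean on these libraries where they do the work, as an engineer would, in place of code of your own. Each camera call takes 0.05 s, during which the arm holds its last target.

## Working session

There is one attempt and no reset: what is moved stays moved. The work goes in short steps, Python scripts to look and compute and a shell command to move; the robot and the scene stay as the last step left them, time stands still between calls to the robot, and variables do not carry over. Pictures are saved under pics/ and viewed, and the job is handed in when it is done.

```bash
ls; mkdir -p pics; python3 - <<'E'
from bench import ctrl
import cv2
s=ctrl.get_state(); print({k:(v if not hasattr(v,'round') else v) for k,v in s.items()})
for n in ("scene","top","wrist"):
    im=ctrl.get_image(n); cv2.imwrite(f"pics/{n}0.png",im[:,:,::-1]); p=ctrl.camera_params(n); print(n,p)
    for t in ("ball","pivot","resistor","heat_sink","fixture"):
        print(n,t,[(m['at'],round(m['confidence'],2)) for m in ctrl.mark_of(n,t)])
E
```

```text
pics
{'time': 0.0, 'joint_positions': array([-1.20894501,  0.32181943, -0.07008628,  1.45169463,  0.02257357,
        1.37078168, -0.05689936]), 'qd': array([ 1.18312519e-03, -1.18037330e-04, -3.76384100e-04, -4.62823514e-04,
        5.49921067e-05, -7.97351402e-05,  3.99053616e-04]), 'joint_torque': array([ 1.13507388e-04, -4.91283917e+01, -4.03621774e-01, -3.12523842e+01,
       -6.37484458e-02,  4.39285592e-02,  1.85033882e-04]), 'position': array([0.22146323, 0.61088546, 0.40365364]), 'tool_rot': array([ 0.27136474,  1.55378012, -0.2743596 ]), 'ft_force': array([-0.27645929, -0.41473106,  0.21279897]), 'torque': array([ 0.03991905, -0.04961988, -0.02923851]), 'grip_width': 1.0017091131421167}
scene {'K': array([[412.97300045,   0.        , 285.99233748],
       [  0.        , 412.97300045, 207.47479684],
       [  0.        ,   0.        ,   1.        ]]), 'k1': -0.08465527481264447, 'world_to_cam': array([[ 0.31678688,  0.94837512,  0.01518879, -0.15963672],
       [ 0.66205423, -0.20962286, -0.71954322, -0.2660316 ],
       [-0.67921297,  0.23799766, -0.69428154,  1.40495946],

[... 993 characters left out ...]
 0.86), ([231.8, 140.9], 0.56)]
top fixture [([272.8, 243.4], 0.93)]
wrist {'K': array([[360.4413229 ,   0.        , 279.20908544],
       [  0.        , 360.4413229 , 207.90156162],
       [  0.        ,   0.        ,   1.        ]]), 'k1': 0.021716376285196223, 'hand_eye': array([[-1.02427856e-03, -2.70470308e-01,  9.62727772e-01,
         2.04347380e-02],
       [ 9.99999373e-01,  1.59287745e-04,  1.10868363e-03,
         1.08616833e-03],
       [-4.53216739e-04,  9.62728304e-01,  2.70469975e-01,
        -7.34084531e-02],
       [ 0.00000000e+00,  0.00000000e+00,  0.00000000e+00,
         1.00000000e+00]])}
wrist ball []
wrist pivot []
wrist resistor []
wrist heat_sink []
wrist fixture []
```

```bash
python3 - <<'E'
import cv2
a=cv2.imread('pics/top0.png'); cv2.imwrite('pics/top0z.png',cv2.resize(a[100:370,120:420],None,fx=2.2,fy=2.2,interpolation=2))
E
```

```text
(no output)
```

View pics/scene0.png

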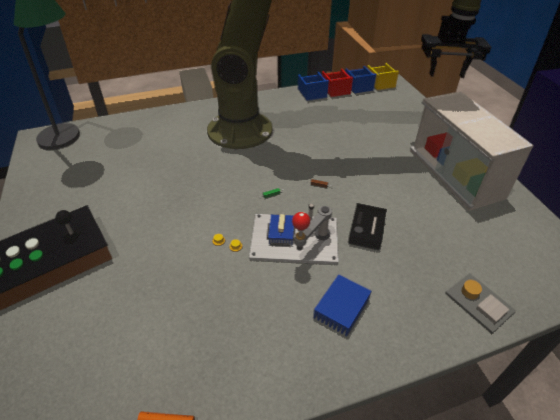

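View pics/top0z.png

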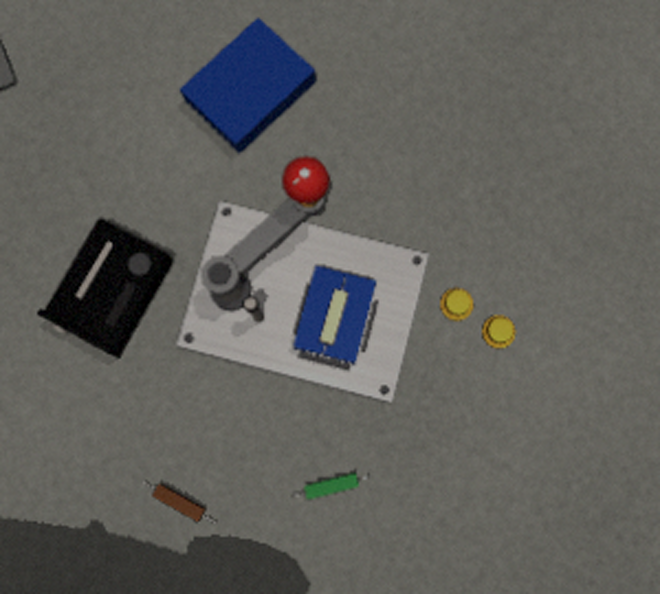

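The top view shows the cream resistor at (270,243), on the small blue heat sink in the nest. The look-alikes are brown (202,328), green (270,320) and the larger blue heat sink (232,140). The ball is at about (260,182), and the post at about (220,225).

```bash
cat > h.py <<'E'
import numpy as np, cv2
from bench import ctrl
from scipy.spatial.transform import Rotation as R
def ray(n,uv,T=None):
    p=ctrl.camera_params(n);K=p['K']
    d=np.array([[p['k1'],0,0,0]]).ravel()
    x=cv2.undistortPoints(np.array([[uv]],float),K,d).ravel()
    v=np.array([x[0],x[1],1.])
    if 'world_to_cam' in p: M=np.linalg.inv(p['world_to_cam'])
    else: M=T@p['hand_eye']
    v=M[:3,:3]@v; return M[:3,3],v/np.linalg.norm(v)
def atz(n,uv,z,T=None):
    o,v=ray(n,uv,T); return o+v*(z-o[2])/v[2]
def tri(rs):
    A=np.zeros((3,3));b=np.zeros(3)
    for o,v in rs:
        P=np.eye(3)-np.outer(v,v);A+=P;b+=P@o
    x=np.linalg.solve(A,b); return x,[np.linalg.norm((np.eye(3)-np.outer(v,v))@(x-o)) for o,v in rs]
def tcp(s=None):
    s=s or ctrl.get_state();T=np.eye(4);T[:3,:3]=R.from_rotvec(s['tool_rot']).as_matrix();T[:3,3]=s['position'];return T
def redc(im,box=None):
    h=cv2.cvtColor(im,cv2.COLOR_RGB2HSV);m=(((h[...,0]<6)|(h[...,0]>174))&(h[...,1]>130)&(h[...,2]>60)).astype(np.uint8)
    if box: 
        q=np.zeros_like(m);q[box[1]:box[3],box[0]:box[2]]=1;m*=q
    n,l,st,c=cv2.connectedComponentsWithStats(m)
    i=1+np.argmax(st[1:,4]);cs,_=cv2.findContours((l==i).astype(np.uint8),0,1)
    (x,y),r=cv2.minEnclosingCircle(np.vstack(cs)); return (x,y),r,c[i],st[i,4]
E
python3 - <<'E'
from h import *
t=cv2.imread('pics/top0.png')[...,::-1].copy();s=cv2.imread('pics/scene0.png')[...,::-1].copy()
a=redc(t,(220,140,320,260));b=redc(s,(270,190,340,250));print(a,b)
print('ball',tri([ray('top',a[2]),ray('scene',b[2])]),atz('top',a[2],.147),atz('scene',b[2],.147))
print('pivot',tri([ray('top',(217.3,221)),ray('scene',(326.3,193.4))]),atz('top',(217.3,221),.148),atz('scene',(326.3,193.4),.148))
print('res',atz('top',(270.2,243.3),.037),atz('scene',(279.7,225),.037))
print('hs',atz('top',(271.7,244.6),.012),'fix',atz('top',(272.8,243.4),0),atz('scene',(278.2,233.4),0))
T=tcp();print(T)
# hub top ellipse & plate corners
for uv,z in (((120+220/2.2,100+272/2.2),.103),((120+219/2.2,100+202/2.2),.012),((120+428/2.2,100+253/2.2),.012),((120+391/2.2,100+402/2.2),.012),((120+178/2.2,100+347/2.2),.012)): print(uv,atz('top',uv,z))
E
```

```text
((258.8346862792969, 181.3225860595703), 10.501738548278809, array([258.7866242 , 181.62738854]), np.int32(314)) ((300.9339599609375, 220.3867950439453), 8.885283470153809, array([300.85775862, 220.67241379]), np.int32(232))
ball (array([ 0.60445671, -0.00318792,  0.14766921]), [np.float64(0.0010191104183391406), np.float64(0.00101911041833914)]) [ 0.60434193 -0.00415431  0.147     ] [ 0.60405385 -0.00193153  0.147     ]
pivot (array([0.53978042, 0.08129509, 0.14804031]), [np.float64(0.0025903415526088752), np.float64(0.0025903415526088557)]) [0.53892268 0.07881304 0.148     ] [0.54004238 0.08397992 0.148     ]
res [ 0.50377709 -0.01200837  0.037     ] [ 0.50296157 -0.01688023  0.037     ]
hs [ 0.50441668 -0.0148534   0.012     ] fix [ 0.50848905 -0.01754232  0.        ] [ 0.4967311  -0.01875647  0.        ]
[[ 6.35829450e-05  3.40829623e-01  9.40125079e-01  2.21573360e-01]
 [ 6.18110283e-05  9.40125078e-01 -3.40829627e-01  6.11078550e-01]
 [-9.99999996e-01  7.97810493e-05  3.87088916e-05  4.04786830e-01]
 [ 0.00000000e+00  0.00000000e+00  0.00000000e+00  1.00000000e+00]]
(220.0, 223.63636363636363) [0.54305662 0.07951061 0.103     ]
(219.54545454545453, 191.8181818181818) [0.63294552 0.08464601 0.012     ]
(314.5454545454545, 215.0) [ 0.55723172 -0.11374839  0.012     ]
(297.72727272727275, 282.72727272727275) [ 0.41842666 -0.05935053  0.012     ]
(200.9090909090909, 257.72727272727275) [0.49415293 0.13670663 0.012     ]
```

```bash
python3 - <<'E'
from h import *
for uv in ((412,150),(485,200),(520,165),(470,178)): print(uv,atz('scene',uv,0.0))
for uv in ((427,100),(470,150),(522,150),(484,160)): print(uv,atz('scene',uv,0.12),atz('scene',uv,0.2))
p=ctrl.camera_params('top')
T=tcp(); B=np.array([.6043,-.0034,.147]); g=B-np.array([0,0,-.164]) 
d=g-T[:3,3]; print('delta world',d,'tool',T[:3,:3].T@d*1000)
E
```

```text
(412, 150) [0.27936514 0.50918758 0.        ]
(485, 200) [0.5555689  0.58849835 0.        ]
(520, 165) [0.4523042  0.81237123 0.        ]
(470, 178) [0.45828914 0.60760802 0.        ]
(427, 100) [0.1861553  0.59325162 0.12      ] [0.30557289 0.49337786 0.2       ]
(470, 150) [0.46446577 0.5566878  0.12      ] [0.55047479 0.46120318 0.2       ]
(522, 150) [0.50823019 0.70894236 0.12      ] [0.5889857 0.595181  0.2      ]
(484, 160) [0.51511771 0.56603173 0.12      ] [0.59504644 0.46942546 0.2       ]
delta world [ 0.38272664 -0.61447855 -0.09378683] tool [  93.77318323 -447.24960077  569.23977717]
```

View pics/top0.png

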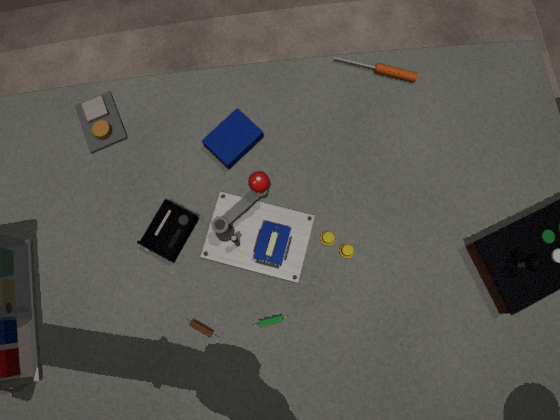

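View pics/wrist0.png

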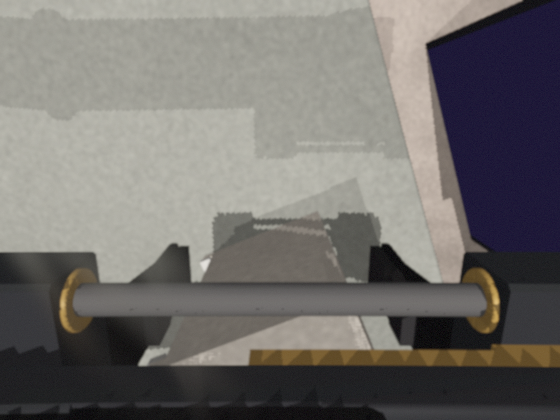

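```bash
python3 -m crank '[-12,-28,35,0,0,0,87, -10,-31,39,0,0,0,87, -8,-31,39,0,0,0,87, 0,-31,39,0,0,0,87, 0,-31,39,0,0,0,87]' 45; python3 -m crank '[0,-31,39,0,0,0,87, 0,-31,39,0,0,0,87, 0,-31,39,0,0,0,87, 0,-31,39,0,0,0,87, 0,-31,39,0,0,0,87]'; python3 -c "
from h import *
T=tcp();d=np.array([.6043,-.0034,.311])-T[:3,3];print(T,T[:3,:3].T@d*1000,ctrl.get_state()['joint_positions'])"
```

```text
time: 1.52
position: [0.35, 0.4015, 0.4352]
tool_rot: [0.274, 1.553, -0.272]
ft_force: [0.2, 0.4, -0.6]
grip_width: 1.001
time: 2.15
position: [0.4804, 0.1894, 0.4351]
tool_rot: [0.273, 1.553, -0.272]
ft_force: [1.3, 0.2, -0.0]
grip_width: 0.996
[[ 7.95015564e-04  3.40687127e-01  9.40176393e-01  4.80407071e-01]
 [ 6.73109799e-04  9.40176295e-01 -3.40687660e-01  1.89381890e-01]
 [-9.99999457e-01  9.03693936e-04  5.18134944e-04  4.35126109e-01]
 [ 0.00000000e+00  0.00000000e+00  0.00000000e+00  1.00000000e+00]] [ 124.09477489 -139.15240905  182.09530423] [-0.71613511  0.01568181  0.2939031   1.74335062 -0.00491803  1.38223372
  0.80179938]
```

```bash
python3 -m crank '[0,-28,36,0,0,0,87, 0,-28,36,0,0,0,87, 0,-28,36,0,0,0,87, 0,-28,36,0,0,0,87, 0,-27,38,0,0,0,87]';  python3 -m crank '[10,0,0,0.15,0,0,87, 10,0,0,0.15,0,0,87, 10,0,0,0.15,0,0,87, 10,0,0,0.15,0,0,87, 0,0,0,0,0,0,87]'; python3 -c "
from h import *
T=tcp();im=ctrl.get_image('wrist');cv2.imwrite('pics/w1.png',im[...,::-1])
cv2.imwrite('pics/t1.png',ctrl.get_image('top')[...,::-1])
d=np.array([.6043,-.0034,.311])-T[:3,3];print(T,T[:3,:3].T@d*1000,ctrl.get_state()['joint_positions'])
r=redc(im);print(r,atz('wrist',r[2],.147,T))"
```

```text
time: 2.78
position: [0.6041, -0.0029, 0.4351]
tool_rot: [0.273, 1.553, -0.272]
ft_force: [0.8, 0.3, -0.1]
grip_width: 0.998
time: 3.4
position: [0.6033, -0.0016, 0.394]
tool_rot: [0.737, 1.443, -0.739]
ft_force: [-0.5, 0.2, -0.5]
grip_width: 0.999
[[-1.51650556e-03  8.11039675e-01  5.84989184e-01  6.03287992e-01]
 [-1.91587042e-04  5.84989610e-01 -8.11040763e-01 -1.57615787e-03]
 [-9.99998832e-01 -1.34202417e-03 -7.31755304e-04  3.94041951e-01]
 [ 0.00000000e+00  0.00000000e+00  0.00000000e+00  1.00000000e+00]] [83.04066847 -0.13470569  2.13199048] [-0.50981696  0.24555146  0.55714909  1.60538438 -0.13289683  1.32825784
  0.6916978 ]
((279.8960266113281, 226.93069458007812), 29.702186584472656, array([279.93935791, 226.43995244]), np.int32(2523)) [ 0.60574009 -0.00223856  0.147     ]
```

View pics/w1.png

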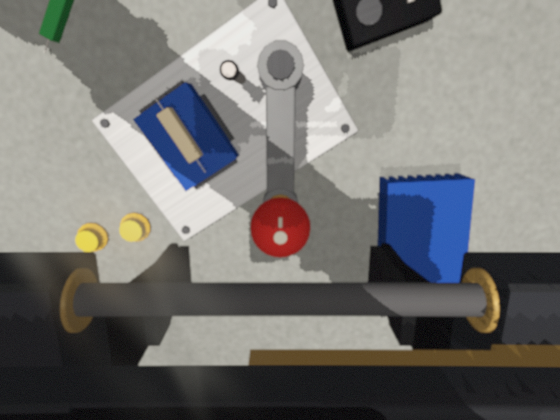

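View pics/t1.png

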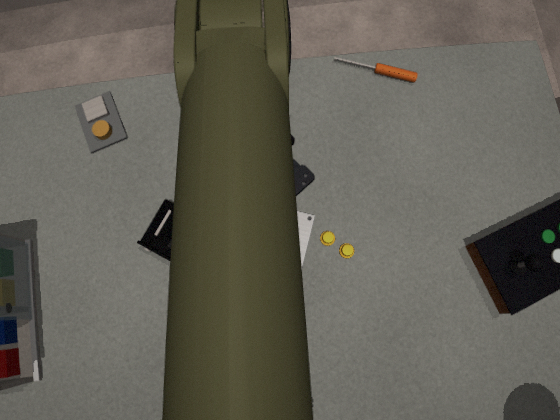

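Wrist view: the ball is centred at (280,226), with the clamp arm running straight up from it to the post at (280,65). The cream resistor is at (180,135). Next I descend and grip.

```bash
python3 -m crank '[20,0,2,0,0,0,87, 20,0,0,0,0,0,87, 20,0,0,0,0,0,87, 15,0,0,0,0,0,87, 8,0,0,0,0,0,87]' 45;  python3 -m crank '[0,0,0,0,0,0,87, 0,0,0,0,0,0,30, 0,0,0,0,0,0,30, 0,0,0,0,0,0,30, 0,0,0,0,0,0,30]' 45; python3 -c "
from h import *
s=ctrl.get_state();print(s)"
```

```text
time: 4.12
position: [0.6044, -0.0033, 0.3102]
tool_rot: [0.738, 1.443, -0.74]
ft_force: [0.5, -1.7, -0.5]
grip_width: 0.997
time: 4.75
position: [0.6048, -0.0034, 0.312]
tool_rot: [0.739, 1.441, -0.739]
ft_force: [-0.1, 0.3, 1.3]
grip_width: 0.632
{'time': 4.75, 'joint_positions': array([-0.49182469,  0.31208541,  0.54485098,  1.70295501, -0.17356948,
        1.17439193,  0.7219481 ]), 'qd': array([ 0.000597  ,  0.00242713,  0.00078317, -0.00065938,  0.00045494,
       -0.00197833, -0.00109271]), 'joint_torque': array([ 3.76396783e-03, -4.13365746e+01,  5.29653355e+00, -2.90003765e+01,
       -1.89651019e-02,  7.60317966e-02, -1.37673605e-04]), 'position': array([ 0.6047758 , -0.00338944,  0.3119975 ]), 'tool_rot': array([ 0.7394256 ,  1.44105813, -0.73886542]), 'ft_force': array([-0.14675219,  0.34362019,  1.26328934]), 'torque': array([-0.03033613, -0.00414093,  0.04201331]), 'grip_width': 0.6323354893164105}
```

```bash
python3 -m crank '[0,0,0,0,0,0,30, 0,0,0,0,0,0,30, 0,0,0,0,0,0,30, 0,0,0,0,0,0,30, 0,0,0,0,0,0,30]' 45; python3 -c "
from h import *
s=ctrl.get_state();print(s['torque'],tcp()[:3,:3])
P=np.array([.5424,.0824]);print(s['position'][:2]-P,np.linalg.norm(s['position'][:2]-P))"
```

```text
time: 5.38
position: [0.6048, -0.0034, 0.3118]
tool_rot: [0.739, 1.441, -0.739]
ft_force: [-1.0, -1.1, 0.0]
grip_width: 0.439
[ 0.00336411 -0.09798483 -0.03236647] [[ 2.63518413e-04  8.12135591e-01  5.83468690e-01]
 [ 1.20580076e-04  5.83468680e-01 -8.12135632e-01]
 [-9.99999958e-01  2.84367392e-04  5.58273699e-05]]
[ 0.06237394 -0.08578826] 0.10606664596333618
```

```bash
python3 -m crank '[0,-5.2,-0.1,0.05,0,0,30, 0,-8.4,-0.3,0.08,0,0,30, 0,-8.4,-0.3,0.08,0,0,30, 0,-8.4,-0.3,0.08,0,0,30, 0,-8.4,-0.3,0.08,0,0,30]' 45; cat > st.py <<'E'
from h import *
s=ctrl.get_state();T=tcp(s)
P=np.array([.5424,.0824]);d=s['position'][:2]-P
print('r',np.linalg.norm(d),'swing',-1.940+1.05-np.arctan2(d[1],d[0])+1.05-1.05+1.05-0 if 0 else 1.05-(np.arctan2(d[1],d[0])+1.9375),'zhead',np.arctan2(T[1,2],T[0,2]),'radial',np.arctan2(d[1],d[0]))
print('tau',s['torque'],'f',s['ft_force'],'q',s['joint_positions'].round(2),'pos',s['position'].round(4),'tiltx',T[:3,0].round(3),'g',s['grip_width'])
print('f tool',T[:3,:3].T@s['ft_force'])
E
python3 st.py
```

```text
time: 6.0
position: [0.5698, -0.0198, 0.3118]
tool_rot: [1.023, 1.317, -1.022]
ft_force: [1.1, 1.1, -0.3]
grip_width: 0.437
r 0.10583775951727163 swing 0.4215447367602496 zhead -1.3200445229876645 radial -1.3090447367602496
tau [ 0.11411663 -0.21236412  0.05699258] f [ 1.13470384  1.13280962 -0.25902393] q [-0.55  0.24  0.61  1.79 -0.15  1.15  0.37] pos [ 0.5698 -0.0198  0.3118] tiltx [ 0.001  0.    -1.   ] g 0.43682204892994353
f tool [ 0.2602061   1.38008046 -0.81582752]
```

```bash
python3 -m crank '[0,-10.5,-0.5,0.1,0,0,30, 0,-10.5,-0.5,0.1,0,0,30, 0,-10.5,-0.5,0.1,0,0,30, 0,-10.5,-0.5,0.1,0,0,30, 0,-8.4,-0.3,0.08,0,0,30]' 45; python3 st.py
```

```text
time: 6.62
position: [0.5197, -0.0206, 0.3118]
tool_rot: [1.377, 1.091, -1.375]
ft_force: [1.9, 0.9, -1.6]
grip_width: 0.437
r 0.10543237398948299 swing 0.9005855454691272 zhead -1.800346279303845 radial -1.7880855454691271
tau [ 0.08539418 -0.29251915  0.04917557] f [ 1.92110538  0.94096998 -1.61647006] q [-0.64  0.12  0.67  1.91 -0.09  1.13 -0.16] pos [ 0.5197 -0.0206  0.3118] tiltx [ 0.001  0.    -1.   ] g 0.43650878506274843
f tool [ 1.61880859  1.65510843 -1.35244989]
```

Now in fine steps to feel the stop.

```bash
python3 -m crank '[0,-3.1,-0.1,0.03,0,0,30, 0,-3.1,-0.1,0.03,0,0,30, 0,-2.1,-0.1,0.02,0,0,30, 0,-2.1,-0.1,0.02,0,0,30, 0,-2.1,-0.1,0.02,0,0,30]' 45; python3 st.py
```

```text
time: 7.25
position: [0.5079, -0.017, 0.3118]
tool_rot: [1.461, 1.024, -1.461]
ft_force: [2.0, -0.3, -1.4]
grip_width: 0.439
r 0.10516675396883789 swing 1.0172649173799735 zhead -1.9190854414547085 radial -1.9047649173799734
tau [-0.07958755 -0.31941316  0.14277675] f [ 2.0316999  -0.2799007  -1.40086351] q [-0.66  0.09  0.68  1.94 -0.06  1.13 -0.31] pos [ 0.5079 -0.017   0.3118] tiltx [ 0. -0. -1.] g 0.43882241559609325
f tool [ 1.40124963  2.00493082 -0.43048733]
```

```bash
python3 -m crank '[0,-1,0,0.01,0,0,30, 0,-1,0,0.01,0,0,30, 0,-1,0,0.01,0,0,30, 0,-1,0,0.01,0,0,30, 0,-1,0,0.01,0,0,30]' 45; python3 st.py
```

```text
time: 7.88
position: [0.5041, -0.0155, 0.3119]
tool_rot: [1.497, 0.991, -1.493]
ft_force: [7.7, -1.1, -7.0]
grip_width: 0.44
r 0.10514835791264902 swing 1.0561486889084082 zhead -1.9683555690157248 radial -1.9436486889084081
tau [-0.5085671  -1.49591235  0.28451784] f [ 7.71899437 -1.0847909  -7.04374327] q [-0.67  0.08  0.68  1.95 -0.05  1.13 -0.37] pos [ 0.5041 -0.0155  0.3119] tiltx [ 0.004 -0.001 -1.   ] g 0.440095117309162
f tool [ 7.07347188  7.50962843 -1.98631343]
```

```bash
python3 -m crank '[0,-0.5,0,0,0,0,30, 0,0,0,0,0,0,80, 0,0,0,0,0,0,80, 0,0,0,0,0,0,80, 0,0,0,0,0,0,80]' 45; python3 st.py;  python3 -m crank '[0,0,0,0,0,0,80, 0,0,0,-0.17,0,0,80, 0,0,0,-0.17,0,0,80, 0,0,0,-0.17,0,0,80, 0,0,0,-0.17,0,0,80]'; python3 st.py
```

```text
time: 8.5
position: [0.5026, -0.0148, 0.3117]
tool_rot: [1.495, 0.995, -1.496]
ft_force: [-0.6, 0.0, 0.0]
grip_width: 0.806
r 0.10500006166273278 swing 1.0715951399591863 zhead -1.9677298589979784 radial -1.9590951399591863
tau [-0.09534319  0.09404432  0.03241901] f [-0.55259638  0.02740137  0.00181387] q [-0.67  0.08  0.68  1.95 -0.05  1.13 -0.37] pos [ 0.5026 -0.0148  0.3117] tiltx [-0.001  0.    -1.   ] g 0.8062350954303424
f tool [-0.00151897 -0.52022659  0.18835837]
time: 9.12
position: [0.5028, -0.0149, 0.3118]
tool_rot: [0.994, 1.332, -0.994]
ft_force: [0.0, -0.2, 0.8]
grip_width: 0.916
r 0.10500843984533756 swing 1.0700168303989186 zhead -1.28219442758048 radial -1.9575168303989186
tau [-0.05086853  0.03828162 -0.02950213] f [ 0.01633934 -0.23157433  0.76576418] q [-0.63  0.08  0.64  1.95 -0.05  1.13  0.32] pos [ 0.5028 -0.0149  0.3118] tiltx [-0.  0. -1.] g 0.9156065849766091
f tool [-0.76579128 -0.05028245  0.2265476 ]
```

```bash
python3 -m crank '[0,0,0,-0.17,0,0,80, 0,0,0,-0.17,0,0,80, 0,0,0,-0.17,0,0,80, 0,0,0,-0.17,0,0,80, 0,0,0,-0.17,0,0,80]'; python3 -m crank '[0,0,0,-0.17,0,0,80, 0,0,0,-0.17,0,0,80, 0,0,0,-0.17,0,0,80, 0,0,0,-0.17,0,0,80, 0,0,0,-0.17,0,0,80]';  python3 -m crank '[0,0,0,-0.17,0,0,80, 0,0,0,-0.17,0,0,80, 0,0,0,-0.04,0,0,80, 0,0,0,0,0,0,80, 0,0,0,0,0,0,80]'; python3 st.py; python3 -c "
from h import *
T=tcp()
for n in('wrist','scene','top'):
  im=ctrl.get_image(n);cv2.imwrite(f'pics/{n}2.png',im[...,::-1])
  if n=='wrist': r=redc(im);print(r,atz('wrist',r[2],.147,T))
print(T[:3,:3].T@(np.array([.5037,-.0153,.3118])-T[:3,3])*1000)
"
```

```text
time: 9.75
position: [0.5028, -0.0149, 0.3118]
tool_rot: [0.339, 1.544, -0.339]
ft_force: [-0.2, 0.1, 0.7]
grip_width: 0.92
time: 10.38
position: [0.5028, -0.0149, 0.3117]
tool_rot: [-0.328, 1.546, 0.328]
ft_force: [0.4, -0.4, -0.4]
grip_width: 0.923
time: 11.0
position: [0.5028, -0.0149, 0.3117]
tool_rot: [-0.619, 1.481, 0.619]
ft_force: [-0.6, -0.1, -0.2]
grip_width: 0.919
r 0.10502175367058214 swing 1.0699233125554402 zhead 0.7914800359697451 radial -1.95742331255544
tau [0.07426678 0.07441623 0.00712893] f [-0.6296047  -0.11590094 -0.21916741] q [-0.54  0.08  0.54  1.95 -0.04  1.13  2.38] pos [ 0.5028 -0.0149  0.3117] tiltx [-0.  0. -1.] g 0.9186229146251484
f tool [ 0.21919669  0.36642031 -0.5249366 ]
((274.0, 278.5), 44.07106399536133, array([274.18520964, 263.9362826 ]), np.int32(3029)) [ 0.4995619  -0.02113968  0.147     ]
[-0.0575468  -0.94279693  0.32653143]
```

View pics/wrist2.png

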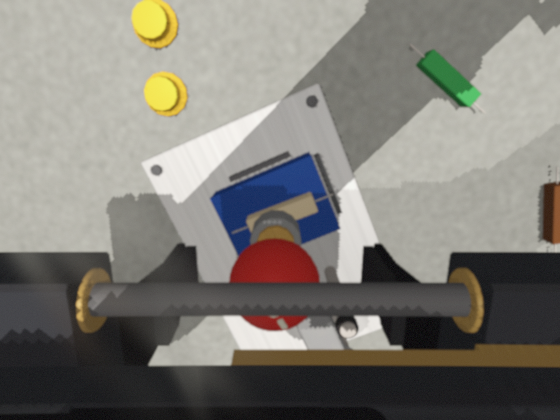

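View pics/scene2.png

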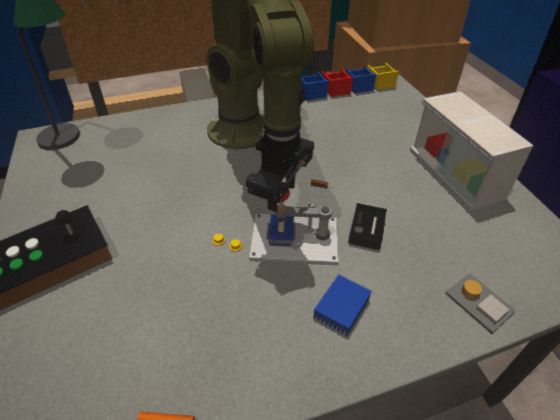

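```bash
python3 -m crank '[0,-0.4,0.2,0,0,0,30, 0,0,0,0,0,0,30, 0,0,0,0,0,0,30, 0,0,0,0,0,0,30, 0,0,0,0,0,0,30]' 50; python3 -m crank '[0,0,0,0,0,0,30, 0,0,0,0,0,0,30, 0,0,0,0,0,0,30, 0,0,0,0,0,0,30, 0,0,0,0,0,0,30]' 50; python3 st.py
```

```text
time: 11.78
position: [0.5039, -0.0159, 0.3119]
tool_rot: [-0.621, 1.479, 0.616]
ft_force: [2.9, -1.9, -5.2]
grip_width: 0.44
time: 12.4
position: [0.5039, -0.0159, 0.3119]
tool_rot: [-0.62, 1.479, 0.617]
ft_force: [5.1, -2.9, -3.3]
grip_width: 0.437
r 0.10555813622975264 swing 1.0564104137935142 zhead 0.7915334111813254 radial -1.9439104137935141
tau [-0.46234223 -0.70606427  0.10755819] f [ 5.12183821 -2.85554715 -3.34675044] q [-0.54  0.08  0.54  1.94 -0.04  1.13  2.38] pos [ 0.5039 -0.0159  0.3119] tiltx [ 0.003 -0.001 -1.   ] g 0.4370771901553363
f tool [ 3.36448909 -5.6408315   1.56503921]
```

```bash
python3 -m crank '[0.3,0,0,0.13,0,0,30, 0.3,0,0,0.13,0,0,30, 0.3,0,0,0.13,0,0,30, 0.3,0,0,0.13,0,0,30, 0.3,0,0,0.13,0,0,30]' 50; cat > tq.py <<'E'
from h import *
def one():
    s=ctrl.get_state();T=tcp(s)
    return np.r_[s['torque'][2],s['joint_torque'][6],s['ft_force'],np.unwrap([0,np.arctan2(T[1,1],T[0,1])])[1],s['joint_positions'][6],s['position']]
import sys
n=int(sys.argv[1]) if len(sys.argv)>1 else 1
L=[one()]
for i in range(n-1): ctrl.get_image('top');L.append(one())
L=np.array(L);np.set_printoptions(precision=4,suppress=True,linewidth=200)
print('tz',L[:,0],'mean',L[:,0].mean().round(4),'j7',L[:,1]);print('F',L[-1,2:5],'head',L[-1,5].round(4),'q7',L[-1,6].round(4),'pos',L[-1,7:])
E
python3 tq.py 6
```

```text
time: 13.02
position: [0.5038, -0.0156, 0.3102]
tool_rot: [-0.109, 1.566, 0.107]
ft_force: [4.4, -1.6, -4.1]
grip_width: 0.438
tz [ 0.188  -0.0983 -0.2333 -0.1821 -0.2139 -0.258 ] mean -0.1329 j7 [ 0.8463 -0.0484 -0.4688  0.03    0.1775  0.2077]
F [ 5.3419 -2.8444 -4.1492] head 1.714 q7 1.7384 pos [ 0.5038 -0.0157  0.3102]
```

```bash
python3 -m crank '[0.15,0,0,0.06,0,0,30, 0.15,0,0,0.06,0,0,30, 0.15,0,0,0.06,0,0,30, 0.15,0,0,0.06,0,0,30, 0.15,0,0,0.06,0,0,30]' 50;python3 tq.py;  python3 -m crank '[0.15,0,0,0.06,0,0,30, 0.15,0,0,0.06,0,0,30, 0.15,0,0,0.06,0,0,30, 0.15,0,0,0.06,0,0,30, 0.15,0,0,0.06,0,0,30]' 50;python3 tq.py
```

```text
time: 13.9
position: [0.5038, -0.0155, 0.3095]
tool_rot: [0.123, 1.565, -0.124]
ft_force: [4.4, -2.3, -4.2]
grip_width: 0.44
tz [0.215] mean 0.215 j7 [0.2671]
F [ 4.357  -2.3435 -4.1958] head 1.4137 q7 1.4393 pos [ 0.5038 -0.0155  0.3095]
time: 14.52
position: [0.5039, -0.0153, 0.3087]
tool_rot: [0.358, 1.538, -0.358]
ft_force: [5.3, -2.5, -4.8]
grip_width: 0.439
tz [0.2371] mean 0.2371 j7 [0.2648]
F [ 5.2558 -2.4723 -4.7509] head 1.1138 q7 1.1412 pos [ 0.5039 -0.0153  0.3087]
```

```bash
python3 -m crank '[0.15,0,0,0.06,0,0,30, 0.15,0,0,0.06,0,0,30, 0.15,0,0,0.06,0,0,30, 0.15,0,0,0.06,0,0,30, 0.15,0,0,0.06,0,0,30]' 50;python3 tq.py;  python3 -m crank '[0.15,0,0,0.06,0,0,30, 0.15,0,0,0.06,0,0,30, 0.15,0,0,0.06,0,0,30, 0.15,0,0,0.06,0,0,30, 0.15,0,0,0.06,0,0,30]' 50;python3 tq.py
```

```text
time: 15.15
position: [0.5039, -0.0152, 0.308]
tool_rot: [0.592, 1.486, -0.591]
ft_force: [5.7, -1.9, -5.9]
grip_width: 0.437
tz [0.2479] mean 0.2479 j7 [0.2622]
F [ 5.6631 -1.8959 -5.9245] head 0.8139 q7 0.8432 pos [ 0.5039 -0.0152  0.308 ]
time: 15.78
position: [0.504, -0.0151, 0.3072]
tool_rot: [0.823, 1.406, -0.822]
ft_force: [5.9, -1.8, -6.3]
grip_width: 0.438
tz [0.1963] mean 0.1963 j7 [0.2597]
F [ 5.8963 -1.8492 -6.3477] head 0.5141 q7 0.5454 pos [ 0.504  -0.0151  0.3072]
```

```bash
python3 -m crank '[0.17,0,0,0.06,0,0,30, 0.17,0,0,0.06,0,0,30, 0.17,0,0,0.06,0,0,30, 0.17,0,0,0.06,0,0,30, 0.17,0,0,0.06,0,0,30]' 50;python3 tq.py;  python3 -m crank '[0.17,0,0,0.06,0,0,30, 0.17,0,0,0.06,0,0,30, 0.17,0,0,0.06,0,0,30, 0.17,0,0,0.06,0,0,30, 0.17,0,0,0.06,0,0,30]' 50;python3 tq.py
```

```text
time: 16.4
position: [0.5041, -0.0151, 0.3065]
tool_rot: [1.051, 1.3, -1.048]
ft_force: [5.2, -2.9, -5.7]
grip_width: 0.439
tz [0.1523] mean 0.1523 j7 [0.2587]
F [ 5.236  -2.9089 -5.6961] head 0.2142 q7 0.2477 pos [ 0.5041 -0.0151  0.3065]
time: 17.02
position: [0.5042, -0.0151, 0.3057]
tool_rot: [1.274, 1.164, -1.269]
ft_force: [5.6, -1.1, -5.9]
grip_width: 0.436
tz [0.2569] mean 0.2569 j7 [0.2579]
F [ 5.5759 -1.0691 -5.9202] head -0.0858 q7 -0.0498 pos [ 0.5042 -0.0151  0.3057]
```

```bash
python3 -m crank '[0.17,0,0,0.06,0,0,30, 0.17,0,0,0.06,0,0,30, 0.17,0,0,0.06,0,0,30, 0.17,0,0,0.06,0,0,30, 0.17,0,0,0.06,0,0,30]' 50;python3 tq.py;  python3 -m crank '[0.17,0,0,0.06,0,0,30, 0.17,0,0,0.06,0,0,30, 0.17,0,0,0.06,0,0,30, 0.17,0,0,0.06,0,0,30, 0.17,0,0,0.06,0,0,30]' 50;python3 tq.py
```

```text
time: 17.65
position: [0.5043, -0.0151, 0.3049]
tool_rot: [1.489, 0.998, -1.484]
ft_force: [6.7, -2.7, -5.6]
grip_width: 0.436
tz [0.2546] mean 0.2546 j7 [0.2576]
F [ 6.7058 -2.7067 -5.6411] head -0.3858 q7 -0.3472 pos [ 0.5043 -0.0151  0.3049]
time: 18.27
position: [0.5044, -0.0152, 0.3042]
tool_rot: [1.697, 0.799, -1.69]
ft_force: [5.9, -2.2, -6.1]
grip_width: 0.434
tz [0.2168] mean 0.2168 j7 [0.2578]
F [ 5.9073 -2.1616 -6.0976] head -0.6859 q7 -0.6444 pos [ 0.5044 -0.0152  0.3042]
```

```bash
python3 -m crank '[0.17,0,0,0.06,0,0,30, 0.17,0,0,0.06,0,0,30, 0.17,0,0,0.06,0,0,30, 0.17,0,0,0.06,0,0,30, 0.17,0,0,0.06,0,0,30]' 50;python3 tq.py;  python3 -m crank '[0.17,0,0,0.06,0,0,30, 0.17,0,0,0.06,0,0,30, 0.17,0,0,0.06,0,0,30, 0.17,0,0,0.06,0,0,30, 0.17,0,0,0.06,0,0,30]' 50;python3 tq.py
```

```text
time: 18.9
position: [0.5045, -0.0153, 0.3034]
tool_rot: [1.892, 0.566, -1.884]
ft_force: [6.9, -2.0, -4.6]
grip_width: 0.434
tz [0.2273] mean 0.2273 j7 [0.2584]
F [ 6.8821 -1.9929 -4.5801] head -0.9859 q7 -0.9414 pos [ 0.5045 -0.0153  0.3034]
time: 19.52
position: [0.5045, -0.0154, 0.3028]
tool_rot: [2.073, 0.294, -2.063]
ft_force: [6.1, -2.5, -4.0]
grip_width: 0.437
tz [0.2252] mean 0.2252 j7 [0.2202]
F [ 6.0831 -2.5331 -3.9852] head -1.2859 q7 -1.2382 pos [ 0.5045 -0.0154  0.3028]
```

```bash
python3 -m crank '[0.15,0,0,0.06,0,0,30, 0.15,0,0,0.06,0,0,30, 0.15,0,0,0.06,0,0,30, 0.15,0,0,0.06,0,0,30, 0.15,0,0,0.06,0,0,30]' 50;python3 tq.py
```

```text
time: 20.15
position: [0.5046, -0.0155, 0.3023]
tool_rot: [-2.22, 0.018, 2.209]
ft_force: [6.3, -2.1, -1.5]
grip_width: 0.433
tz [0.3527] mean 0.3527 j7 [0.1544]
F [ 6.3058 -2.1137 -1.5341] head -1.5856 q7 -1.5347 pos [ 0.5046 -0.0155  0.3023]
```

The `tz` reading rose to 0.35. `j7` departs from its baseline by 0.104 N m, which is about 41 N, and its slope of 87 N/rad matches the 90 N/rad given. I add a small, gentle bit more.

```bash
python3 -m crank '[0.1,0,0,0.04,0,0,30, 0.05,0,0,0.02,0,0,30, 0.05,0,0,0.02,0,0,30, 0.02,0,0,0.01,0,0,30, 0,0,0,0.01,0,0,30]' 50;python3 tq.py 3
```

```text
time: 20.78
position: [0.5046, -0.0155, 0.3021]
tool_rot: [-2.169, 0.124, 2.158]
ft_force: [5.8, -2.5, -1.7]
grip_width: 0.434
tz [0.3618 0.2721 0.3004] mean 0.3114 j7 [-0.2768 -0.3151 -0.3147]
F [ 5.423  -1.6793 -1.8007] head -1.6839 q7 -1.6318 pos [ 0.5046 -0.0156  0.3021]
```

```bash
python3 -m crank '[0,0,0,0,0,0,85, 0,0,0,0,0,0,85, 0,0,0,0,0,0,85, 0,0,0,0,0,0,85, 0,0,0,0,0,0,85]' 45; python3 -m crank '[0,0,0,0,0,0,85, -10,0,0,0,0,0,85, -20,0,0,0,0,0,85, -25,0,0,0,0,0,85, -30,0,0,0,0,0,85]'; python3 tq.py; python3 -c "
from h import *
T=tcp()
for n in('wrist','scene'):
  im=ctrl.get_image(n);cv2.imwrite(f'pics/{n}3.png',im[...,::-1])
  r=redc(im,None if n=='wrist' else (250,150,340,250));print(r,atz(n,r[2],.138,T))
"
```

```text
time: 21.5
position: [0.5032, -0.0149, 0.3011]
tool_rot: [-2.161, 0.125, 2.162]
ft_force: [-0.6, 0.4, 0.2]
grip_width: 0.912
time: 22.12
position: [0.5031, -0.0151, 0.3874]
tool_rot: [-2.161, 0.126, 2.161]
ft_force: [1.3, -0.5, -0.5]
grip_width: 0.978
tz [-0.0344] mean -0.0344 j7 [0.1619]
F [ 1.2502 -0.4609 -0.4933] head -1.6872 q7 -1.7025 pos [ 0.5031 -0.0151  0.3874]
((280.1084899902344, 218.90330505371094), 29.541845321655273, array([280.05942623, 217.66434426]), np.int32(2440)) [ 0.50692855 -0.0150196   0.138     ]
((280.89129638671875, 195.7422332763672), 7.895615100860596, array([280.96685083, 196.06629834]), np.int32(181)) [ 0.50678979 -0.01550229  0.138     ]
```

View pics/wrist3.png

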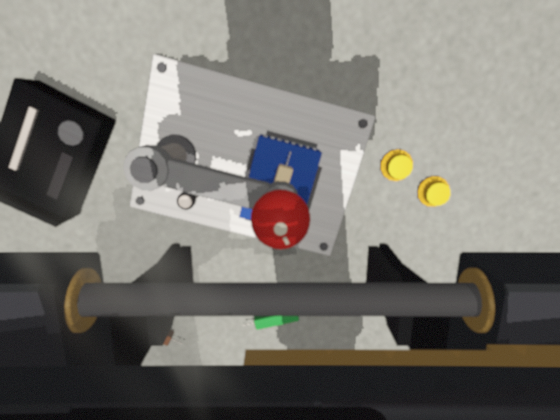

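```bash
python3 -m crank '[-20,30,0,0,0,0,85, -10,50,0,0,0,0,85, 0,55,0,0,0,0,85, 0,55,0,0,0,0,85, 0,55,0,0,0,0,85]';python3 -m crank '[0,40,0,0,0,0,85, 0,40,0,0,0,0,85, 0,10,0,0,0,0,85, 0,0,0,0,0,0,85, 0,0,0,0,0,0,85]'; python3 -c "
from h import *
for n in('top','scene'):
  im=ctrl.get_image(n);cv2.imwrite(f'pics/{n}4.png',im[...,::-1])
  r=redc(im,(250,150,340,250) if n=='scene' else (220,180,320,280));print(r,atz(n,r[2],.138))
  c=im[130:290,170:350] if n=='top' else im[170:280,220:360]
  cv2.imwrite(f'pics/{n}4z.png',cv2.resize(c[...,::-1],None,fx=4,fy=4,interpolation=2)[:600,:800])
"
```

```text
time: 22.85
position: [0.4742, -0.2599, 0.4162]
tool_rot: [-2.162, 0.124, 2.161]
ft_force: [1.3, 1.1, 0.5]
grip_width: 0.975
time: 23.48
position: [0.4652, -0.3462, 0.4159]
tool_rot: [-2.162, 0.122, 2.162]
ft_force: [0.1, 0.6, -0.3]
grip_width: 0.978
((271.59393310546875, 234.4226531982422), 10.696868896484375, array([271.43865031, 234.32515337]), np.int32(326)) [ 0.50468831 -0.01610799  0.138     ]
((281.04876708984375, 195.243896484375), 8.298709869384766, array([280.8241206 , 195.52261307]), np.int32(199)) [ 0.50490218 -0.01523993  0.138     ]
```

View pics/top4z.png

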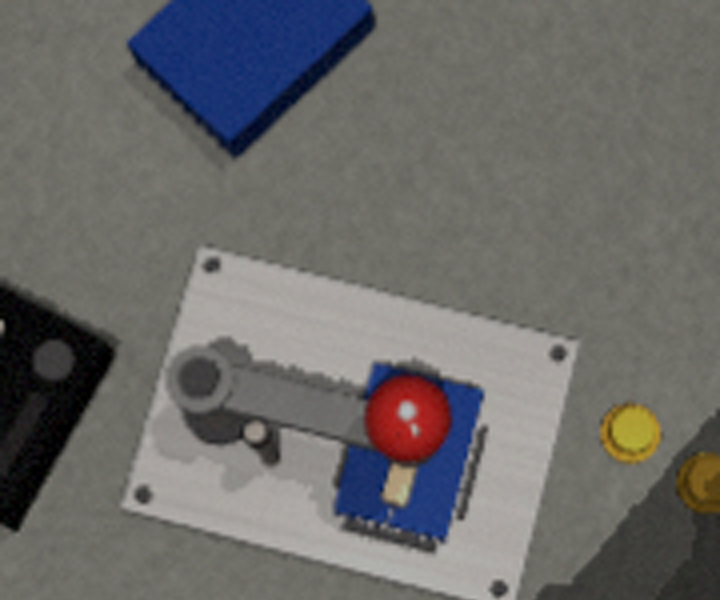

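View pics/scene4z.png

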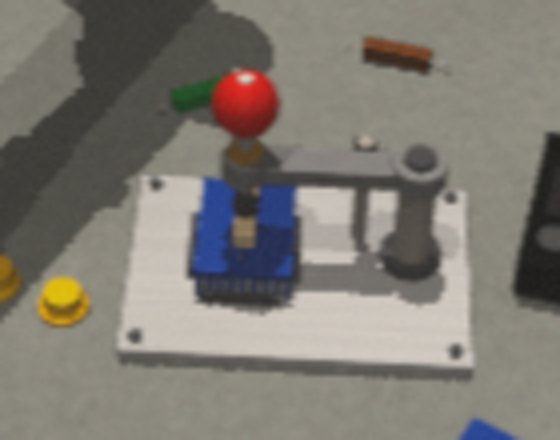

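The ball is at (0.505, -0.016) in both views, matching the nest centre. The arm lies along its stop pin (top crop (255,432)), the black foot is on the cream resistor (scene crop (245,205)), and the caps and coin mech look untouched. I hand the job in.

```bash
python3 -c "
from bench import ctrl
print(ctrl.close_job())"
```

```text
the job is handed in; nothing more can be done
None
```

I swung the clamp arm in to its stop and screwed the knob down until the foot nipped the resistor at an estimated 50 N. Then I let go, backed the gripper away and handed the job in at about 23.6 s.

- **Swing:** I gripped the ball and swung the arm about 1 rad in. I felt the stop as the side force rose to 7.5 N, then wound the wrist back and gripped again.
- **Tightening:** I turned the knob about 3.95 rad in all. Both torque readings departed from their free-running level at the end.
- **Nip force:** The wrist joint's torque put the nip at about 41 N before the last 0.1 rad, and about 50 N after it. The tool moment is noisier and put it at about 52 ± 15 N before that last turn, so the two agree. I felt this force through torque and could not measure it directly.
- **Last pictures:** The top and scene cameras both put the ball at (0.505, -0.016), the centre of the nest. The arm was along its stop pin and the foot was on the cream resistor. The resistor, coin mech and caps looked in place, but I did not measure them.
- **Disagreement:** Just after release, the wrist camera put the ball about 3 mm off in x (0.507), and the scene picture taken then agreed with it. With the gripper clear, the top and scene cameras both read 0.505, so I relied on those.

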